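# Put a wrongly loaded centrifuge rotor back in balance

### The job

The centrifuge rotor has been loaded out of balance: an amber bottle was parked in one bucket as a makeshift counterweight, and the tube or pot that should be spun stands in the bottle's place in the white bottle rack. Reload the rotor so that like faces like across the hub - the two tall blue-capped tubes in opposite buckets and the two short white-capped pots in opposite buckets - and give the amber bottle its place in the rack back (a free patch of bench can serve on the way). At the end everything stands upright and fully down in its hole, nothing is dropped or knocked over, and the two bottles already in the rack stay where they are.

Things in the scene. Friction and masses are not known exactly. Their poses are not given: they have to be found in the camera images.
- rotor: Centrifuge rotor on a stand, fixed, random place and turn, 220 mm across. Origin on its axis at bench height, z up. Four upright fixed steel buckets on its +x, -x, +y, -y axes, centres 68 mm from the axis: bore 39 mm, mouth flared to 48 mm, outside 54 mm; mouth 48 mm and inner floor 10 mm above the bench. Every tube, pot and bottle fits every bucket. Hub nut 66 mm high. A shelf hangs 0.55 m up, beyond x = 0.62 m.
- bottle_rack: White rack, fixed, random place and turn, 60x196x42 mm. Origin on the bench under its centre, z up. Three 40 mm holes in its top at y = -60, 0, +60 mm, x = 0; the shelf inside is 10 mm above the bench. Two hold amber bottles, the third a tube or pot at the start. Between rack and rotor the bench is bare 60 mm around world x 0.43, y -0.02 m: anything can stand there on its flat foot.
- tall_tube_1_center (a point): Tall 50 ml tube, blue screw cap, flat foot, 110 mm high, 34 mm across the cap, 29 mm across the body, about 60 g. The point is its centre, 55 mm above its foot; z along the tube, up. Starts in a bucket or in the rack. The two tall tubes are alike.
- tall_tube_2_center (a point): The second tall blue-capped tube, as tall_tube_1.
- short_pot_1_center (a point): Short 30 ml sample pot, clear, white ribbed screw cap, flat foot, 88 mm high, 34 mm across the cap (top 16 mm), 31 mm across the body, about 50 g. The point is its centre, 44 mm above its foot; z up. Starts in a bucket or in the rack. The two pots are alike.
- short_pot_2_center (a point): The second short white-capped pot, as short_pot_1.
- parked_bottle_center (a point): The amber dropper bottle that stands in a rotor bucket at the start: 34 mm in diameter, 129 mm high with its black dropper; about 90 g; its amber body is straight up to 76 mm: grasp it there. The point lies on its axis 49 mm above its flat foot; z up.
- rack_bottle_1_center (a point): One of the two like amber dropper bottles (34 mm in diameter, 129 mm high) that stand in the rack and stay there. The point lies on its axis 49 mm above its foot.
- rack_bottle_2_center (a point): The other amber dropper bottle that stays in the rack, as rack_bottle_1.
There are look-alikes about, which are no part of the job. Leave any red look-alike of the part that bears tall_tube_2_center alone.

How it is judged:
At the end, for the whole second after the job is handed in: Tall tubes in opposite buckets, short pots in the other two (twins over 121 mm apart, each 68 mm from the axis to 10 mm), parked bottle in the rack's third hole (to 10 mm), all fully down (6 mm), upright (0.15 rad), released, at rest; the two rack bottles within 12 mm of their start (z of tall_tube_1_center in the frame of rotor between 0.059 and 0.071 m and horizontal distance between tall_tube_1_center and rotor between 0.058 and 0.078 m and z of tall_tube_2_center in the frame of rotor between 0.059 and 0.071 m and horizontal distance between tall_tube_2_center and rotor between 0.058 and 0.078 m and z of short_pot_1_center in the frame of rotor between 0.048 and 0.06 m and horizontal distance between short_pot_1_center and rotor between 0.058 and 0.078 m and z of short_pot_2_center in the frame of rotor between 0.048 and 0.06 m and horizontal distance between short_pot_2_center and rotor between 0.058 and 0.078 m and horizontal distance between tall_tube_1_center and tall_tube_2_center above 0.121 m and horizontal distance between short_pot_1_center and short_pot_2_center above 0.121 m and z of parked_bottle_center in the frame of bottle_rack between 0.053 and 0.065 m and x of parked_bottle_center in the frame of bottle_rack between -0.01 and 0.01 m and y of parked_bottle_center in the frame of bottle_rack between -0.07 and 0.07 m and distance of each of rack_bottle_1_center, rack_bottle_2_center from where it was at the start of the episode below 0.012 m and angle between each of tall_tube_1_center, tall_tube_2_center, short_pot_1_center, short_pot_2_center, parked_bottle_center, rack_bottle_1_center, rack_bottle_2_center's own z axis and vertical below 0.15 rad and linear speed of each of tall_tube_1, tall_tube_2, short_pot_1, short_pot_2, parked_bottle, rack_bottle_1, rack_bottle_2 below 0.02 m/s); the robot touches nothing.
It fails at once if a tube, pot or bottle is knocked over (angle between any of tall_tube_1_center, tall_tube_2_center, short_pot_1_center, short_pot_2_center, parked_bottle_center, rack_bottle_1_center, rack_bottle_2_center's own z axis and vertical above 0.8 rad).
It fails at once if a tube, pot or bottle is dropped from more than about 25 mm ((linear speed of tall_tube_1 above 0.7 m/s and contact force between the fingers and tall_tube_1 below 0.2 N) or (linear speed of tall_tube_2 above 0.7 m/s and contact force between the fingers and tall_tube_2 below 0.2 N) or (linear speed of short_pot_1 above 0.7 m/s and contact force between the fingers and short_pot_1 below 0.2 N) or (linear speed of short_pot_2 above 0.7 m/s and contact force between the fingers and short_pot_2 below 0.2 N) or (linear speed of parked_bottle above 0.7 m/s and contact force between the fingers and parked_bottle below 0.2 N)).
It fails at once if a bottle that belongs in the rack is moved away by more than 30 mm (distance of any of rack_bottle_1_center, rack_bottle_2_center from where it was at the start of the episode above 0.03 m).
It also fails if it takes over 102 s, if anything falls off the work surface, if the arm or the gripper's body presses on something with over 40 N, if the wrist force passes 120 N, or if a joint passes its speed limit or range.

### The arm

A 7-joint arm with a two-finger parallel gripper is mounted at the origin on a cart in front of the work surface, level with it; the furniture and walls round the work are solid. World frame = base frame: x ahead of the robot, y to its left, z up, the work surface at z = 0. Lengths are in m, angles in rad, forces in N, time in s.
With the tool pointing down it reaches from about 0.4 to 0.875 m from the base axis. Payload 19.3 kg.
Tool frame: the origin (TCP) lies at the very end of the fingers, on their centre line; the grasp point (between the pads) lies bot.pinch_z behind it (bot.pinch_z is the distance from the TCP to the grasp point, in m); z points along the fingers, y is the line along which they close (so a half turn about z gives the same grasp; the last joint's range is limited). The gripper opens to 85 mm and grips with 20 to 120 N. Pads are 22 mm wide; open, the fingers measure 114 mm over their backs; the gripper's body (76 mm by 85 mm) begins 54 mm behind the grasp point. The pads swing forward as they close: fully open they stand 13 mm farther back than shut.
Start: joints at [-1.294, 0.521, -0.036, 1.599, 0.021, 1.021, -0.113], TCP at [0.212, 0.588, 0.192] pointing down, gripper open.
Joint ranges: [-2.91, 2.91], [-0.3, 2.13], [-1.5, 1.42], [0.17, 2.43], [-1.26, 4.41], [0.16, 1.93], [-2.52, 2.52]. Speed limits (rad/s): [1.89, 1.89, 2.39, 2.39, 3.01, 3.01, 3.01].

### API

Orientations are given as [roll, pitch, yaw] about the fixed x, y, z axes, in that order (R = Rz(yaw) Ry(pitch) Rx(roll)).
In Python, from workcell import bot, grab_frame, ticket gives the robot as it stands.
- The arm moves only by the tool arm_command, never from a script. Its argument "commands" is a list of rows, each a list of 3 entries, a list of its own where there are three numbers: the shift along the world's x, y, z in mm, then the turn about the world's z in rad, then the gripper command: -1 is fully open, 1 is shut, values between are in proportion. In form: [[[tx, ty, tz], roll, fingers], ...]. A call has 1 to 20 rows; each row shifts and turns the commanded pose from where the row before left it; what a row does not reach is not made up. A row lasts 1/10 s, in which the tool goes at most 50 mm and 8.59 degrees, less where a joint would pass 70% of its speed; a pose out of reach is approached as far as the arm can. A call with a gripper value outside its range is refused whole. The fingers move at their own pace and stop on an object; "newtons" is the grip in N (left out, the last holds). Time passes only in rows, so rows that do not move let the fingers close. It gives the time, the measured TCP pose, the force, the opening and the grip force at its end, in the units of the state.
- bot.observe(): the state, without advancing time (a new reading comes with each control period).
- grab_frame(name): name is "side" or "top" or "wrist"; returns a dict with "image" (480x640x3 uint8, red, green, blue), "vertical_fov" (degrees; the focal length in pixels is half the picture's height over the tangent of half this angle, whatever the lens; pixels are square), "cx", "cy" (the principal point, pixels), "R" (3x3) and "t" (3): a world point X has camera coordinates R X + t. Camera axes: x right, y down, z forward; pixel columns grow to the right and rows downward; lengths in m; the calibration is good to about 2 mm. A picture is of the moment at which its call begins. There is no depth.
- ticket.job_done(): hands the job in; it is judged then, once.
The state is a dict: "clock": time; "qpos": joint angles; "qd": joint speeds; "joint_efforts": joint torques, N m; "position": TCP position; "tool_rot": TCP orientation; "force": force on the tool from outside, world axes, zero at the start; "moment": the same for the moment, N m; "grip_width": finger opening in m; "finger_force": force on a finger pad.
Only numpy, scipy, OpenCV 4.12 (cv2) and the standard library are available. Lean on these libraries where they do the work, as an engineer would, in place of code of your own. Each camera call takes 0.05 s, during which the arm holds its last target. There are 200 camera calls.

## Working session

There is one attempt and no reset: what is moved stays moved. The work goes in short steps, Python scripts to look and compute and a tool call to move; the robot and the scene stay as the last step left them, time stands still between calls to the robot, and variables do not carry over. Pictures are saved under pics/ and viewed, at most 14 in all, crops included, and the job is handed in when it is done.

Besides the shell and the picture viewer there is one more tool, called after "Request:" as name(argument=value, ...), one argument or row to a line, values as JSON. arm_command: Moves the arm, as the interface text tells. Its arguments: {"type":"object","properties":{"commands":{"type":"array"},"newtons":{"type":"number"}},"required":["commands"]}

```bash
mkdir -p pics
cat > h.py <<'E'
import numpy as np, cv2, json, pickle
from workcell import bot, grab_frame, ticket
def snap(name,tag):
    f=grab_frame(name); cv2.imwrite(f"pics/{tag}.png",f["image"][:,:,::-1]); pickle.dump(f,open(f"pics/{tag}.pkl","wb")); return f
def load(tag): return pickle.load(open(f"pics/{tag}.pkl","rb"))
def foc(f): return 240/np.tan(np.radians(f["vertical_fov"])/2)
def ray(f,u,v):
    R=np.array(f["R"]);t=np.array(f["t"]);d=R.T@np.array([(u-f["cx"])/foc(f),(v-f["cy"])/foc(f),1]);return -R.T@t,d/np.linalg.norm(d)
def atz(f,u,v,z):
    c,d=ray(f,u,v);return c+d*(z-c[2])/d[2]
def proj(f,X):
    p=np.array(f["R"])@np.array(X)+np.array(f["t"]);return p[:2]/p[2]*foc(f)+[f["cx"],f["cy"]]
def tri(*obs):
    A=0;b=0
    for f,u,v in obs:
        c,d=ray(f,u,v);P=np.eye(3)-np.outer(d,d);A=A+P;b=b+P@c
    return np.linalg.solve(A,b)
E
python3 - <<'E'
from h import *
for n in("top","side","wrist"):
    f=snap(n,n+"0");print(n,f["vertical_fov"],f["cx"],f["cy"],-np.array(f["R"]).T@f["t"],np.round(f["R"],2).tolist())
print(bot.pinch_z,bot.observe())
E
```

```text
top 45.65487622901675 319.5270463362731 238.16129185120036 [ 0.22716448 -0.01426076  1.34204474] [[0.02, -1.0, 0.03], [-0.98, -0.03, -0.2], [0.2, -0.02, -0.98]]
side 44.5718872441259 322.9591717416693 251.71589693672163 [ 0.20668464 -0.96111306  0.70623917] [[0.95, -0.3, -0.01], [-0.18, -0.52, -0.83], [0.24, 0.8, -0.55]]
wrist 62.00929618629055 314.15054006599263 235.40517031923355 [0.14155334 0.61240478 0.37424092] [[0.34, 0.94, -0.0], [0.9, -0.32, 0.3], [0.28, -0.1, -0.95]]
0.0187 {'clock': 0.15, 'qpos': array([-1.29421482,  0.52187921, -0.0363585 ,  1.59983965,  0.02115429,
        1.02107928, -0.1128013 ]), 'qd': array([ 0.00119084, -0.00204416, -0.00059686, -0.00184324, -0.00017654,
        0.00149564, -0.00055422]), 'joint_efforts': array([ 1.34080465e-04, -9.27383351e+01,  1.97941236e+00, -3.70058870e+01,
        1.78213668e-02,  6.44574291e-03,  2.32022290e-05]), 'position': array([0.2123273 , 0.58754713, 0.19176968]), 'tool_rot': array([-3.14076829e+00, -1.04257806e-06,  2.79479991e+00]), 'force': array([ 0.10687401, -0.28859268, -0.17687399]), 'moment': array([ 0.0073988 , -0.01773677, -0.00611595]), 'finger_force': 0.0, 'grip_width': 0.08541480512167841}
```

View pics/top0.png

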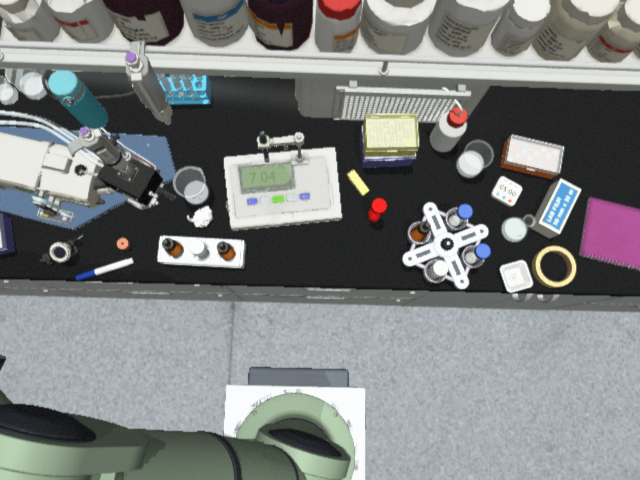

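View pics/side0.png

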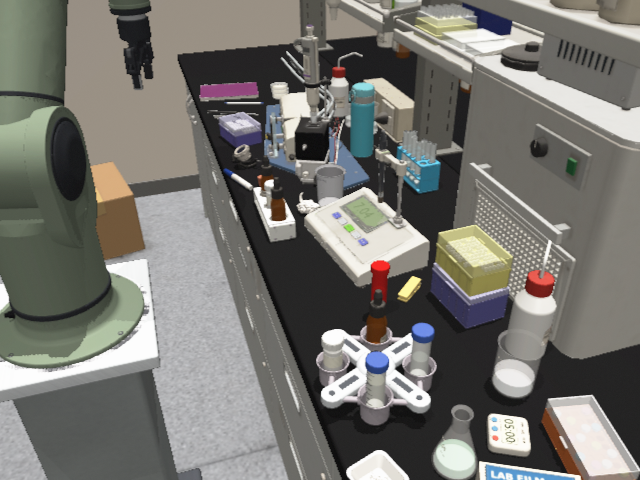

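Run:
```python
from h import *
t=load("top0")["image"];s=load("side0")["image"]
def c(i,x,y,w,h,k): return cv2.resize(i[y:y+h,x:x+w,::-1],None,fx=k,fy=k,interpolation=cv2.INTER_CUBIC)
a=np.hstack([c(t,392,190,100,100,4),c(s,305,285,140,140,400/140)[:400,:400]])
b=np.hstack([c(t,150,220,100,50,4),c(s,240,160,80,40,5)])
cv2.imwrite("pics/crop0.png",cv2.vconcat([a,b]))
f=load("top0");print(proj(f,[.43,-.02,0]),proj(f,[.49,-.02,0]),proj(f,[.43,-.08,0]))
for n,u,v,z in[("bot",420,231,.1),("tallT",460,211,.12),("tallR",482,251,.12),("pot",437,269,.098),("rackpot",199,246,.098),("hub",447,243,.066),("rack",201,251,.042)]:print(n,atz(f,u,v,z))
```

```text
[307.81607605 264.68630544] [308.51794198 239.92926407] [333.0217705  265.39421565]
bot [ 0.49817915 -0.26848031  0.1       ]
tallT [ 0.5419926  -0.35425467  0.12      ]
tallR [ 0.45303706 -0.40068475  0.12      ]
pot [ 0.41365496 -0.30583496  0.098     ]
rackpot [0.45000594 0.22148401 0.098     ]
hub [ 0.4793158  -0.33739873  0.066     ]
rack [0.44848806 0.22676034 0.042     ]
```

View pics/crop0.png

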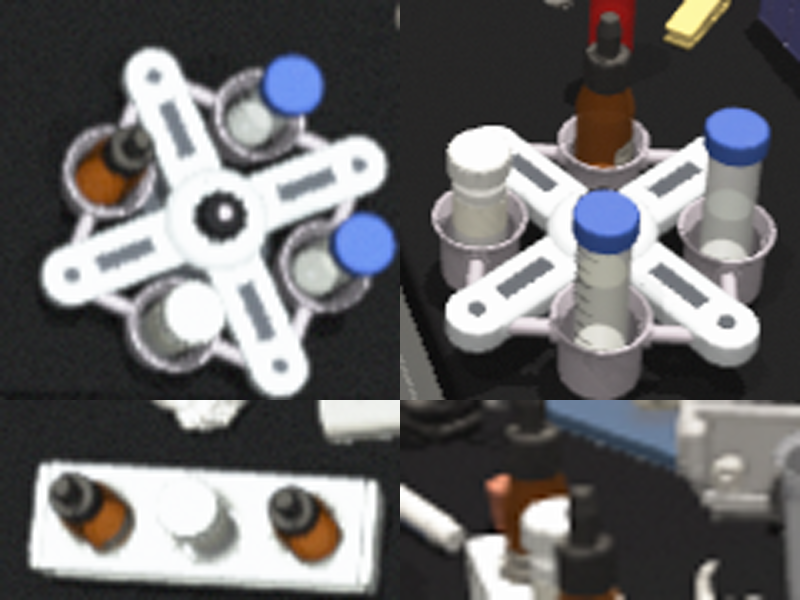

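Run:
```python
from h import *
t=load("top0");s=load("side0")
for n,a,b in[("tallT",(465.5,211.5),(423.3,328.7)),("tallR",(482.75,250.75),(377,357)),("pot",(440.5,268),(333,335.7)),("bottip",(427,225),(378.5,292)),("rackpot",(197,245.5),(269.6,181.4))]:
    print(n,np.round(tri((t,*a),(s,*b)),4))
m=np.array([atz(t,u,v,.048)[:2] for u,v in[(419,232),(457,218),(473.25,255.75),(435,271.25)]])
print(m.round(4),m.mean(0),np.linalg.norm(m-m.mean(0),axis=1))
print(atz(t,166.25,241.25,.139),atz(t,221.75,245,.139))
q=np.array([atz(t,150+u/4,220+v/4,.042)[:2] for u,v in[(45,64),(380,82),(370,195),(32,165)]]);print(q,q.mean(0))
d=q[1]-q[0]+q[2]-q[3];print(np.arctan2(d[1],d[0]))
```

```text
tallT [ 0.5428 -0.3668  0.1213]
tallR [ 0.4544 -0.4019  0.1225]
pot [ 0.4177 -0.3139  0.0984]
bottip [ 0.5063 -0.2774  0.1346]
rackpot [0.4484 0.2252 0.1025]
[[ 0.5071 -0.2768]
 [ 0.5434 -0.3668]
 [ 0.4546 -0.4026]
 [ 0.4158 -0.3128]] [ 0.48019866 -0.33975051] [0.06848749 0.06872039 0.06791051 0.06980529]
[0.4509118  0.28381669 0.139     ] [0.44624826 0.16555082 0.139     ]
[[0.48093584 0.32024323]
 [0.47606989 0.1271009 ]
 [0.40999939 0.12954752]
 [0.42186972 0.32303537]] [0.44721871 0.22498175]
-1.6140568810032352
```

Request:
arm_command(
  commands=[
    [[10, -20, 20], -0.1, -1],
    [[20, -30, 20], -0.1, -1],
    [[20, -30, 20], -0.1, -1],
    [[20, -30, 20], -0.1, -1],
    [[20, -30, 20], -0.1, -1],
    [[20, -30, 0], -0.1, -1],
    [[20, -30, 0], -0.1, -1],
    [[20, -30, 0], -0.1, -1],
    [[20, -30, 0], -0.1, -1],
    [[20, -30, 0], -0.1, -1],
    [[20, -30, 0], -0.1, -1],
    [[20, -30, 0], -0.1, -1],
    [[6, -13, 0], -0.06, -1],
    [[0, 0, 0], 0, -1],
    [[0, 0, 0], 0, -1],
  ],
  newtons=30,
)

```text
clock: 1.65
position: [0.448, 0.2255, 0.2921]
tool_rot: [-3.141, -0.0, 1.537]
force: [-0.1, -0.4, 0.1]
grip_width: 0.0856
finger_force: 0.0
```

Run:
```python
from h import *
f=snap("wrist","w1")
for n,X in[("pot cap",(.4485,.225,.098)),("holeside",(.4485,.225,.042)),("b1",(.4509,.2838,.139)),("b2",(.4462,.1656,.139))]:print(n,proj(f,X))
```

```text
pot cap [314.01942224 193.86575181]
holeside [314.02461643 183.74570403]
b1 [314.44697848 132.58375867]
b2 [313.75810694 267.74064492]
```

View pics/w1.png

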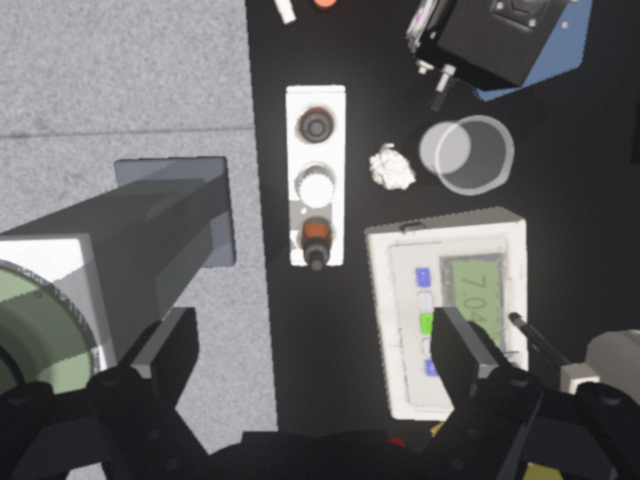

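Request:
arm_command(
  commands=[
    [[1, 2, -30], 0, -1],
    [[0, 0, -40], 0, -1],
    [[0, 0, -40], 0, -1],
    [[0, 0, 0], 0, -1],
  ],
)

```text
clock: 2.1
position: [0.4467, 0.2267, 0.1786]
tool_rot: [-3.136, 0.004, 1.538]
force: [-0.1, 0.1, 0.7]
grip_width: 0.0854
finger_force: 0.0
```

Run:
```python
from h import *
f=snap("wrist","w2");print(bot.observe()["position"])
for n,X in[("pot cap",(.4485,.225,.098)),("tcp",bot.observe()["position"]),("b1",(.4509,.2838,.139)),("b2",(.4462,.1656,.139))]:print(n,proj(f,X))
```

```text
[0.44813053 0.22709172 0.18129522]
pot cap [316.600189   227.64749858]
tcp [315.86505727 271.92323367]
b1 [317.63988304 145.02814757]
b2 [316.01811374 336.09035449]
```

View pics/w2.png

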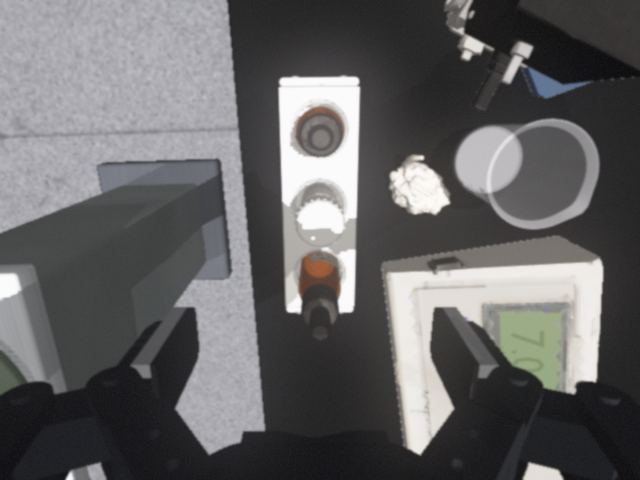

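Request:
arm_command(
  commands=[
    [[1, 1, -35], 0, -1],
    [[0, 0, -35], 0, -1],
    [[0, 0, -25], 0, -1],
    [[0, 0, -10], 0, -1],
    [[0, 0, 0], 0, -1],
    [[0, 0, 0], 0, 0.3],
    [[0, 0, 0], 0, 1],
    [[0, 0, 0], 0, 1],
    [[0, 0, 0], 0, 1],
    [[0, 0, 0], 0, 1],
    [[0, 0, 0], 0, 1],
    [[0, 0, 0], 0, 1],
  ],
  newtons=30,
)

```text
clock: 3.35
position: [0.4504, 0.2278, 0.0772]
tool_rot: [-3.142, 0.0, 1.535]
force: [0.2, -0.9, 0.0]
grip_width: -0.0002
finger_force: 0.0
```

Run:
```python
from h import *
f=snap("wrist","w3");s=snap("side","s3")
a=f["image"][120:440,160:480,::-1];b=cv2.resize(s["image"][130:230,220:320,::-1],(400,400),interpolation=cv2.INTER_CUBIC)
a=cv2.resize(a,(400,400));cv2.imwrite("pics/c3.png",np.hstack([a,b]))
```

```text
(no output)
```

View pics/c3.png

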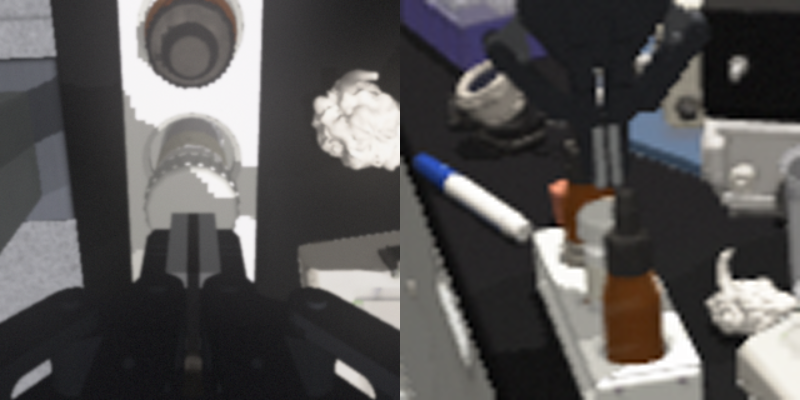

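Run:
```python
from h import *
f=load("w3");s=load("s3");p=bot.observe()["position"];print(p)
for n,g in(("w",f),("s",s)):
  print(n,[ (z,proj(g,[p[0],p[1],z]).round(1).tolist()) for z in(.077,.098,.11,.12)],'cap',proj(g,[.4505,.228,.098]))
# tip in wrist crop (193,215)->full
print(160+193*.8,120+215*.8, "tri tip",tri((f,160+193*.8,120+215*.8),(s,220+205/4,130+45)))
print("tri cap",tri((f,160+192*.8,120+188*.8),(s,220+203/4,130+205/4)))
```

```text
[0.45042986 0.22774626 0.07717254]
w [(0.077, [312.9, 270.5]), (0.098, [312.8, 288.6]), (0.11, [312.7, 300.9]), (0.12, [312.6, 312.5])] cap [312.90749652 288.0600151 ]
s [(0.077, [271.7, 190.5]), (0.098, [271.1, 182.4]), (0.11, [270.8, 177.7]), (0.12, [270.5, 173.7])] cap [271.10844499 182.33276924]
314.4 292.0 tri tip [0.45221773 0.23331482 0.11370463]
tri cap [0.45127515 0.23588807 0.09685963]
```

Request:
arm_command(
  commands=[
    [[0, 2, 0], 0, -1],
    [[0, 0, 0], 0, -1],
    [[0, 0, 0], 0, -1],
    [[0, 0, 0], 0, -1],
    [[0, 0, 0], 0, -1],
    [[0, 0, -10], 0, -1],
    [[0, 0, -10], 0, -1],
    [[0, 0, -10], 0, -1],
    [[0, 0, 0], 0, -1],
  ],
)

```text
clock: 4.35
position: [0.4496, 0.2292, 0.0455]
tool_rot: [-3.14, 0.002, 1.535]
force: [0.3, 0.8, 0.4]
grip_width: 0.0855
finger_force: 0.0
```

Request:
arm_command(
  commands=[
    [[0, 0, 0], 0, 0],
    [[0, 0, 0], 0, 1],
    [[0, 0, 0], 0, 1],
    [[0, 0, 0], 0, 1],
    [[0, 0, 0], 0, 1],
    [[0, 0, 0], 0, 1],
    [[0, 0, 0], 0, 1],
    [[0, 0, 0], 0, 1],
  ],
  newtons=30,
)

```text
clock: 5.15
position: [0.4507, 0.23, 0.0477]
tool_rot: [3.141, -0.001, 1.535]
force: [-0.4, 0.0, 5.3]
grip_width: 0.0318
finger_force: 29.2
```

Request:
arm_command(
  commands=[
    [[0, 0, 10], 0, 1],
    [[0, 0, 20], 0, 1],
    [[0, 0, 30], 0, 1],
    [[0, 0, 30], 0, 1],
    [[0, 0, 0], 0, 1],
    [[0, 0, 0], 0, 1],
  ],
)

```text
clock: 5.75
position: [0.4506, 0.2301, 0.1381]
tool_rot: [3.14, -0.001, 1.535]
force: [0.0, 0.2, -1.0]
grip_width: 0.0322
finger_force: 29.9
```

Run:
```python
from h import *
f=snap("wrist","w4");s=snap("side","s4")
a=cv2.resize(f["image"][120:440,160:480,::-1],(400,400));b=cv2.resize(s["image"][110:210,220:320,::-1],(400,400),interpolation=cv2.INTER_CUBIC)
cv2.imwrite("pics/c4.png",np.hstack([a,b]));p=bot.observe()["position"];print(p)
print([(z,proj(s,[p[0],p[1],z]).round(1).tolist(),proj(f,[p[0],p[1],z]).round(1).tolist()) for z in np.array((0,.02,.035,.05))+p[2]])
```

```text
[0.4500476  0.22964525 0.13682438]
[(np.float64(0.1368243801184827), [269.6, 166.6], [311.8, 270.6]), (np.float64(0.15682438011848268), [269.1, 158.5], [311.6, 287.6]), (np.float64(0.1718243801184827), [268.6, 152.2], [311.5, 302.9]), (np.float64(0.18682438011848268), [268.2, 146.0], [311.3, 321.1])]
```

View pics/c4.png

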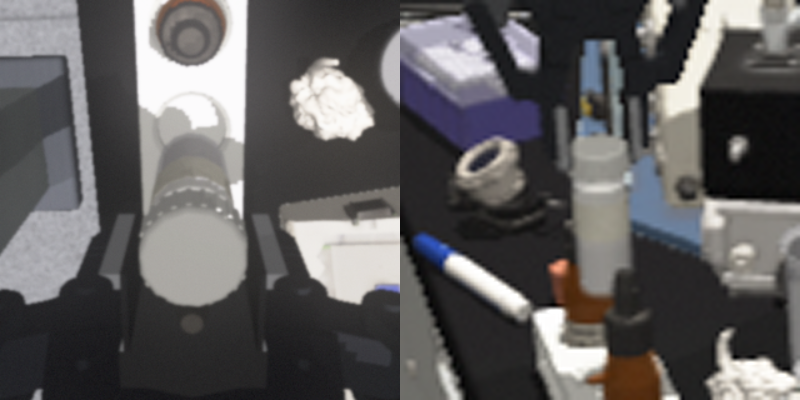

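Request:
arm_command(
  commands=[
    [[0, 0, 30], 0, 1],
    [[0, 0, 33], 0, 1],
    [[-2, -30, 0], 0, 1],
    [[-3, -35, 0], 0, 1],
    [[-3, -35, 0], 0, 1],
    [[-3, -35, 0], 0, 1],
    [[-3, -35, 0], 0, 1],
    [[-3, -35, 0], 0, 1],
    [[-3, -30, 0], 0, 1],
    [[0, -15, 0], 0, 1],
    [[0, 0, -20], 0, 1],
    [[0, 0, -40], 0, 1],
    [[0, 0, -40], 0, 1],
    [[0, 0, -30], 0, 1],
    [[0, 0, -15], 0, 1],
    [[0, 0, -5], 0, 1],
    [[0, 0, 0], 0, 1],
    [[0, 0, 0], 0, 1],
  ],
)

```text
clock: 7.65
position: [0.4307, -0.0203, 0.0507]
tool_rot: [3.141, -0.0, 1.535]
force: [0.5, 0.2, 0.1]
grip_width: 0.0317
finger_force: 30.1
```

Request:
arm_command(
  commands=[
    [[0, 0, -5], 0, 1],
    [[0, 0, -4], 0, 1],
    [[0, 0, -2], 0, 1],
    [[0, 0, 0], 0, 1],
    [[0, 0, 0], 0, 1],
  ],
)

```text
clock: 8.15
position: [0.4305, -0.0202, 0.0392]
tool_rot: [-3.142, -0.0, 1.535]
force: [0.3, -1.0, -0.7]
grip_width: 0.0322
finger_force: 30.1
```

Request:
arm_command(
  commands=[
    [[0, 0, -1], 0, 1],
    [[0, 0, -0.5], 0, 1],
    [[0, 0, 0], 0, 1],
    [[0, 0, 0], 0, 1],
  ],
)

```text
clock: 8.55
position: [0.4305, -0.0202, 0.0377]
tool_rot: [3.142, -0.0, 1.535]
force: [-0.1, 0.1, 1.3]
grip_width: 0.0319
finger_force: 30.2
```

Request:
arm_command(
  commands=[
    [[0, 0, 0], 0, 0.2],
    [[0, 0, 0], 0, -0.3],
    [[0, 0, 0], 0, -1],
    [[0, 0, 0], 0, -1],
    [[0, 0, 0], 0, -1],
    [[0, 0, 20], 0, -1],
    [[0, 0, 45], 0, -1],
    [[0, 0, 45], 0, -1],
    [[0, 0, 45], 0, -1],
    [[0, 0, 45], 0, -1],
    [[10, -35, 0], 0, -1],
    [[10, -35, 0], 0, -1],
    [[10, -35, 0], 0, -1],
    [[10, -35, 0], 0, -1],
    [[10, -35, 0], 0, -1],
    [[10, -35, 0], 0, -1],
    [[10, -30, 0], 0, -1],
    [[8, -14, 0], 0, -1],
    [[0, 0, 0], 0, -1],
    [[0, 0, 0], 0, -1],
  ],
)

```text
clock: 10.55
position: [0.5081, -0.2741, 0.2373]
tool_rot: [-3.141, -0.0, 1.534]
force: [0.4, -0.8, -0.3]
grip_width: 0.0855
finger_force: 0.0
```

Run:
```python
from h import *
f=snap("wrist","w5");s=snap("side","s5");t=snap("top","t5")
p=bot.observe()["position"];print(p)
P=[("bottip",(.507,-.277,.139)),("tallT",(.5431,-.3667,.12)),("tallR",(.4545,-.4022,.12)),("pot",(.4168,-.3133,.098)),("hub",(.4802,-.3397,.066)),("parkpot",(.4300,-.022,.088))]
for n,X in P:print(n,proj(f,X).round(1),proj(s,X).round(1),proj(t,X).round(1))
a=f["image"][:,:,::-1]
b=cv2.resize(s["image"][140:440,220:440,::-1],(352,480),interpolation=cv2.INTER_CUBIC)
o=np.hstack([a[:,150:598],b]);cv2.imwrite("pics/c5.png",o)
```

```text
[ 0.5083913  -0.27332953  0.23776903]
bottip [312.  223.2] [377.8 289.9] [427.5 223.4]
tallT [359.1 318.4] [422.2 329.6] [465.5 210.7]
tallR [257.3 358.2] [376.2 358.6] [482.7 250.4]
pot [208.7 254.9] [331.4 336. ] [440.3 267.7]
hub [286.8 267.2] [375.3 353.5] [448.  242.7]
parkpot [ 181.8 -162.9] [290.9 243.4] [309.1 258.8]
```

View pics/c5.png

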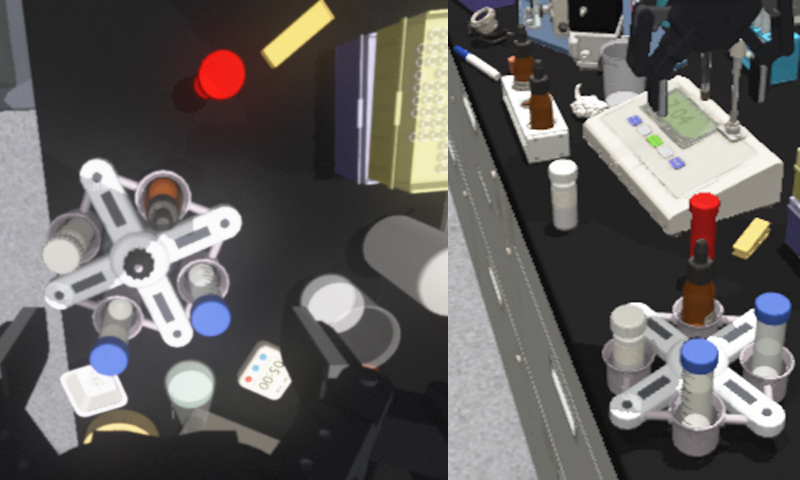

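Request:
arm_command(
  commands=[
    [[0, 0, -40], 0, -1],
    [[0, 0, -40], 0, -1],
    [[0, 0, -40], 0, -1],
    [[0, 0, -40], 0, -1],
    [[0, 0, -20], 0, -1],
    [[0, 0, -10], 0, -1],
    [[0, 0, -8], 0, -1],
    [[0, 0, -4], 0, -1],
    [[0, 0, 0], 0, -1],
    [[0, 0, 0], 0, -1],
  ],
)

```text
clock: 11.7
position: [0.5089, -0.2744, 0.0365]
tool_rot: [3.14, 0.0, 1.535]
force: [0.5, -0.4, 0.9]
grip_width: 0.0856
finger_force: 0.0
```

Request:
arm_command(
  commands=[
    [[0, 0, 0], 0, 0],
    [[0, 0, 0], 0, 1],
    [[0, 0, 0], 0, 1],
    [[0, 0, 0], 0, 1],
    [[0, 0, 0], 0, 1],
    [[0, 0, 0], 0, 1],
    [[0, 0, 0], 0, 1],
  ],
  newtons=35,
)

```text
clock: 12.4
position: [0.5085, -0.2744, 0.036]
tool_rot: [3.141, 0.0, 1.535]
force: [-1.7, 0.5, 5.4]
grip_width: 0.0315
finger_force: 34.2
```

Request:
arm_command(
  commands=[
    [[0, 0, 10], 0, 1],
    [[0, 0, 20], 0, 1],
    [[0, 0, 30], 0, 1],
    [[0, 0, 40], 0, 1],
    [[0, 0, 40], 0, 1],
    [[0, 0, 40], 0, 1],
    [[0, 0, 0], 0, 1],
    [[0, 0, 0], 0, 1],
  ],
)

```text
clock: 13.2
position: [0.5086, -0.2741, 0.2165]
tool_rot: [3.14, 0.0, 1.535]
force: [0.2, 0.5, -1.4]
grip_width: 0.0313
finger_force: 35.1
```

Request:
arm_command(
  commands=[
    [[-2, 20, 0], 0, 1],
    [[-4, 35, 0], 0, 1],
    [[-4, 35, 0], 0, 1],
    [[-4, 35, 0], 0, 1],
    [[-4, 35, 0], 0, 1],
    [[-4, 35, 0], 0, 1],
    [[-4, 35, 0], 0, 1],
    [[-4, 35, 0], 0, 1],
    [[-4, 35, 0], 0, 1],
    [[-4, 35, 0], 0, 1],
    [[-4, 35, 0], 0, 1],
    [[-4, 35, 0], 0, 1],
    [[-4, 35, 0], 0, 1],
    [[-4, 35, 0], 0, 1],
    [[-4, 28, 0], 0, 1],
    [[0, 0, 0], 0, 1],
    [[0, 0, 0], 0, 1],
  ],
)

```text
clock: 14.9
position: [0.4498, 0.2285, 0.2147]
tool_rot: [-3.14, 0.002, 1.536]
force: [-0.2, -0.1, -1.5]
grip_width: 0.0314
finger_force: 35.1
```

Request:
arm_command(
  commands=[
    [[-1, 0, -30], 0, 1],
    [[0, 0, -40], 0, 1],
    [[0, 0, -40], 0, 1],
    [[0, 0, -24], 0, 1],
    [[0, 0, 0], 0, 1],
    [[0, 0, 0], 0, 1],
  ],
)

```text
clock: 15.5
position: [0.4498, 0.2277, 0.0822]
tool_rot: [-3.141, 0.001, 1.533]
force: [1.5, -0.3, -0.9]
grip_width: 0.0314
finger_force: 35.2
```

Run:
```python
from h import *
f=snap("wrist","w6");s=snap("side","s6");t=snap("top","t6")
p=bot.observe()["position"];print(p,bot.observe()["force"])
a=f["image"][60:460,120:520,::-1]
b=cv2.resize(s["image"][140:240,220:320,::-1],(400,400),interpolation=cv2.INTER_CUBIC)
cv2.imwrite("pics/c6.png",np.hstack([a,b]))
for X in[(.4485,.225,.042),(.4485,.225,.01)]:print(proj(f,X),proj(s,X),proj(t,X))
```

```text
[0.45023491 0.22893702 0.08310128] [ 0.04318538 -0.29101048 -0.4667105 ]
[311.09076678 248.97351887] [272.09849814 204.50217605] [201.76838446 251.01679689]
[311.42453862 233.14666726] [272.94602351 216.34424224] [204.12883349 253.36507757]
```

View pics/c6.png

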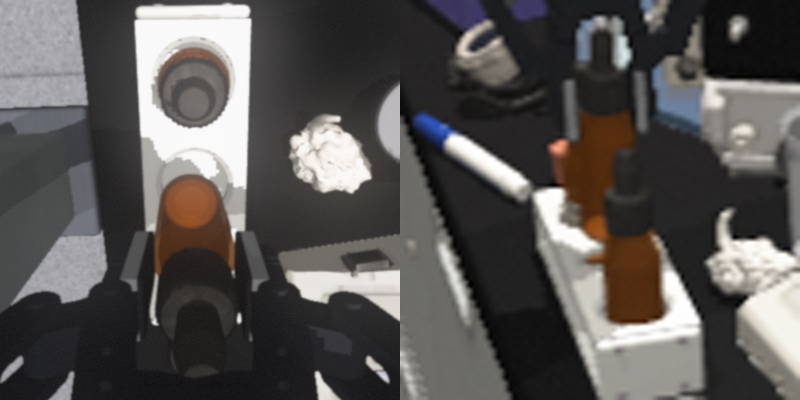

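Run:
```python
from h import *
f=load("w6");s=load("s6");t=load("t6");x,y=.4502,.2289
for n,X in[("tip",(x,y,.186)),("shoulder+y",(x,y+.017,.133)),("foot c",(x,y,.057)),("foot +y",(x,y+.017,.057)),("foot L",(x-.017,y,.057)),("foot R",(x+.017,y,.057)),("hole c",(.4485,.225,.042)),("hole+y",(.4485,.245,.042)),("b1tip",(.4509,.2838,.139))]:
  w=proj(f,X);q=proj(s,X);print(n,"wcrop",(w-[120,60]).round(),"scrop",((q-[220,140])*4+[400,0]).round(),"top",proj(t,X).round(1))
a=f["image"][180:340,220:420,::-1];a=cv2.resize(a,(500,400),interpolation=cv2.INTER_CUBIC)
b=cv2.resize(t["image"][210:290,160:220,::-1],(300,400),interpolation=cv2.INTER_CUBIC)
cv2.imwrite("pics/c7.png",np.hstack([a,b]))
```

```text
tip wcrop [193. 369.] scrop [593.  26.] top [187.7 238. ]
shoulder+y wcrop [192. 218.] scrop [593. 101.] top [184.7 242.6]
foot c wcrop [194. 191.] scrop [608. 232.] top [199.  249.1]
foot +y wcrop [192. 161.] scrop [601. 219.] top [191.4 248.9]
foot L wcrop [163. 192.] scrop [580. 236.] top [198.5 256.5]
foot R wcrop [225. 190.] scrop [636. 227.] top [199.4 241.8]
hole c wcrop [191. 189.] scrop [608. 258.] top [201.8 251. ]
hole+y wcrop [190. 156.] scrop [600. 243.] top [193.  250.8]
b1tip wcrop [189. 114.] scrop [578.  65.] top [166.3 241.3]
```

View pics/c7.png

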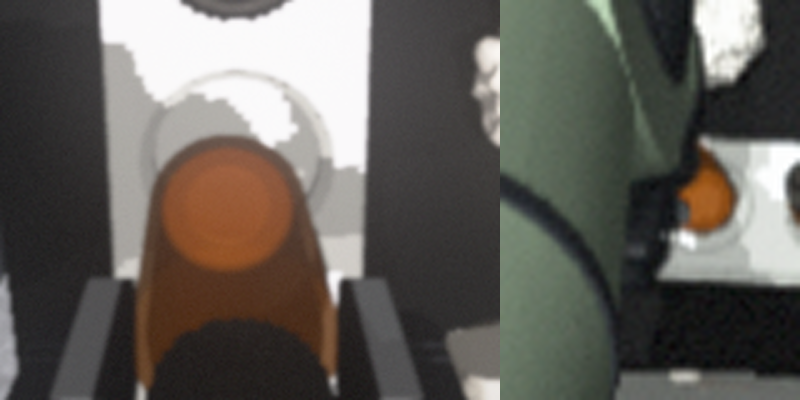

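Request:
arm_command(
  commands=[
    [[1, 1, -5], 0, 1],
    [[0, 0, -5], 0, 1],
    [[0, 0, -3], 0, 1],
    [[0, 0, -3], 0, 1],
    [[0, 0, -3], 0, 1],
    [[0, 0, 0], 0, 1],
    [[0, 0, 0], 0, 1],
  ],
)

```text
clock: 16.35
position: [0.4505, 0.2297, 0.0627]
tool_rot: [-3.141, 0.0, 1.535]
force: [-0.1, 0.1, -0.8]
grip_width: 0.0313
finger_force: 35.2
```

Request:
arm_command(
  commands=[
    [[0, 0, -3], 0, 1],
    [[0, 0, -3], 0, 1],
    [[0, 0, -3], 0, 1],
    [[0, 0, 0], 0, 1],
    [[0, 0, 0], 0, 1],
  ],
)

```text
clock: 16.85
position: [0.4504, 0.2297, 0.0536]
tool_rot: [-3.141, 0.0, 1.535]
force: [0.1, -0.2, -1.5]
grip_width: 0.0314
finger_force: 35.2
```

Request:
arm_command(
  commands=[
    [[0, 0, -4], 0, 1],
    [[0, 0, -4], 0, 1],
    [[0, 0, -4], 0, 1],
    [[0, 0, -3], 0, 1],
    [[0, 0, -1], 0, 1],
    [[0, 0, 0], 0, 1],
    [[0, 0, 0], 0, 1],
  ],
)

```text
clock: 17.55
position: [0.4505, 0.2298, 0.0377]
tool_rot: [3.142, -0.0, 1.535]
force: [-0.5, -1.2, -1.2]
grip_width: 0.0312
finger_force: 35.2
```

Request:
arm_command(
  commands=[
    [[0, 0, -1], 0, 1],
    [[0, 0, -1], 0, 1],
    [[0, 0, 0], 0, 1],
    [[0, 0, 0], 0, 1],
  ],
)

```text
clock: 17.95
position: [0.4506, 0.23, 0.036]
tool_rot: [3.141, -0.0, 1.535]
force: [-1.2, 0.4, 5.6]
grip_width: 0.0313
finger_force: 35.9
```

Request:
arm_command(
  commands=[
    [[0, 0, 0], 0, 0.2],
    [[0, 0, 0], 0, -0.3],
    [[0, 0, 0], 0, -1],
    [[0, 0, 0], 0, -1],
    [[0, 0, 0], 0, -1],
    [[0, 0, 20], 0, -1],
    [[0, 0, 45], 0, -1],
    [[0, 0, 45], 0, -1],
    [[0, 0, 45], 0, -1],
    [[0, 0, 45], 0, -1],
    [[0, -25, 0], 0, -1],
    [[0, -35, 0], 0, -1],
    [[0, -35, 0], 0, -1],
    [[0, -35, 0], 0, -1],
    [[0, -35, 0], 0, -1],
    [[0, -35, 0], 0, -1],
    [[0, -35, 0], 0, -1],
    [[0, -35, 0], 0, -1],
    [[0, -35, 0], 0, -1],
  ],
)

```text
clock: 19.85
position: [0.4502, -0.0766, 0.2358]
tool_rot: [3.141, -0.0, 1.535]
force: [0.6, 0.9, -0.5]
grip_width: 0.0854
finger_force: 0.0
```

Request:
arm_command(
  commands=[
    [[10, -35, 0], 0, -1],
    [[10, -35, 0], 0, -1],
    [[10, -35, 0], 0, -1],
    [[10, -35, 0], 0, -1],
    [[10, -35, 0], 0, -1],
    [[10, -35, 0], 0, -1],
    [[10, -35, 0], 0, -1],
    [[14, -30, 0], 0, -1],
    [[10, -13, 0], 0, -1],
    [[0, 0, 0], 0, -1],
    [[0, 0, 0], 0, -1],
  ],
)

```text
clock: 20.95
position: [0.5441, -0.3632, 0.2352]
tool_rot: [-3.141, -0.0, 1.534]
force: [-0.6, 1.4, 0.6]
grip_width: 0.0853
finger_force: 0.0
```

Run:
```python
from h import *
f=snap("wrist","w8");s=snap("side","s8");t=snap("top","t8")
p=bot.observe()["position"];print(p)
for n,X in[("tallT",(.5431,-.3667,.12)),("tallR",(.4545,-.4022,.12)),("pot",(.4168,-.3133,.098)),("mouthL",(.507,-.277,.048)),("hub",(.4802,-.3397,.066))]:print(n,(proj(f,X)-[120,0]).round(1))
a=f["image"][0:400,120:520,::-1]
b=cv2.resize(s["image"][140:240,220:320,::-1],(400,400),interpolation=cv2.INTER_CUBIC)
cv2.imwrite("pics/c8.png",np.hstack([a,b]))
```

```text
[ 0.54437999 -0.36241056  0.23586983]
tallT [192.3 218. ]
tallR [ 83.2 264.9]
pot [ 29.4 151. ]
mouthL [147.6  99.6]
hub [120.1 175.3]
```

View pics/c8.png

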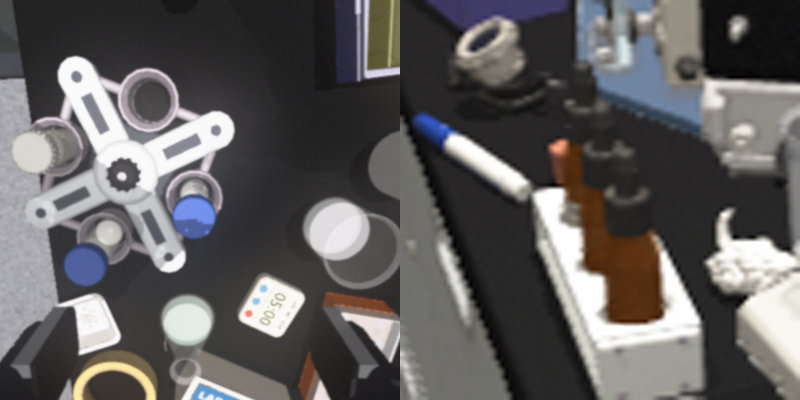

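Request:
arm_command(
  commands=[
    [[0, -2, -40], 0, -1],
    [[0, 0, -40], 0, -1],
    [[0, 0, -40], 0, -1],
    [[0, 0, -30], 0, -1],
    [[0, 0, -12], 0, -1],
    [[0, 0, -5], 0, -1],
    [[0, 0, 0], 0, -1],
    [[0, 0, 0], 0, -1],
    [[0, 0, 0], 0, 0],
    [[0, 0, 0], 0, 1],
    [[0, 0, 0], 0, 1],
    [[0, 0, 0], 0, 1],
    [[0, 0, 0], 0, 1],
    [[0, 0, 0], 0, 1],
    [[0, 0, 0], 0, 1],
  ],
  newtons=30,
)

```text
clock: 22.6
position: [0.5447, -0.3655, 0.0691]
tool_rot: [3.141, 0.0, 1.535]
force: [-0.4, 0.4, 6.0]
grip_width: 0.0323
finger_force: 29.6
```

Request:
arm_command(
  commands=[
    [[0, 0, 10], 0, 1],
    [[0, 0, 20], 0, 1],
    [[0, 0, 30], 0, 1],
    [[0, 0, 15], 0, 1],
    [[-6, 15, 0], 0, 1],
    [[-10, 25, 0], 0, 1],
    [[-10, 25, 0], 0, 1],
    [[-10, 25, 0], 0, 1],
    [[0, 0, 0], 0, 1],
    [[0, 0, 0], 0, 1],
  ],
)

```text
clock: 23.6
position: [0.5087, -0.2748, 0.144]
tool_rot: [3.141, -0.0, 1.536]
force: [-0.9, -0.7, -0.8]
grip_width: 0.032
finger_force: 30.1
```

Request:
arm_command(
  commands=[
    [[0, 0, -15], 0, 1],
    [[0, 0, -15], 0, 1],
    [[0, 0, -6], 0, 1],
    [[0, 0, -4], 0, 1],
    [[0, 0, -4], 0, 1],
    [[0, 0, -4], 0, 1],
    [[0, 0, 0], 0, 1],
    [[0, 0, 0], 0, 1],
  ],
)

```text
clock: 24.4
position: [0.5086, -0.2753, 0.0959]
tool_rot: [3.141, 0.0, 1.535]
force: [0.4, -0.2, 0.5]
grip_width: 0.0324
finger_force: 30.1
```

Request:
arm_command(
  commands=[
    [[0, 0, -5], 0, 1],
    [[0, 0, -5], 0, 1],
    [[0, 0, -5], 0, 1],
    [[0, 0, -5], 0, 1],
    [[0, 0, -4], 0, 1],
    [[0, 0, -1], 0, 1],
    [[0, 0, 0], 0, 1],
    [[0, 0, 0], 0, 1],
  ],
)

```text
clock: 25.2
position: [0.5086, -0.2753, 0.0708]
tool_rot: [3.141, 0.0, 1.535]
force: [0.2, -0.3, -0.2]
grip_width: 0.0321
finger_force: 30.1
```

Request:
arm_command(
  commands=[
    [[0, 0, -1.5], 0, 1],
    [[0, 0, -0.5], 0, 1],
    [[0, 0, 0], 0, 1],
    [[0, 0, 0], 0, 1],
  ],
)

```text
clock: 25.6
position: [0.5087, -0.2755, 0.0691]
tool_rot: [3.141, 0.0, 1.535]
force: [-0.9, 0.7, 6.7]
grip_width: 0.0324
finger_force: 30.6
```

Request:
arm_command(
  commands=[
    [[0, 0, 0], 0, 0.2],
    [[0, 0, 0], 0, -0.3],
    [[0, 0, 0], 0, -1],
    [[0, 0, 0], 0, -1],
    [[0, 0, 0], 0, -1],
    [[0, 0, 20], 0, -1],
    [[0, 0, 40], 0, -1],
    [[0, 0, 40], 0, -1],
    [[-10, 35, 0], 0, -1],
    [[-10, 35, 0], 0, -1],
    [[-10, 35, 0], 0, -1],
    [[-10, 35, 0], 0, -1],
    [[-10, 35, 0], 0, -1],
    [[-10, 35, 0], 0, -1],
    [[-10, 35, 0], 0, -1],
    [[-8, 10, 0], 0, -1],
    [[0, 0, 0], 0, -1],
    [[0, 0, 0], 0, -1],
  ],
)

```text
clock: 27.4
position: [0.4308, -0.0204, 0.1689]
tool_rot: [3.141, -0.0, 1.535]
force: [0.2, -0.9, 0.2]
grip_width: 0.0856
finger_force: 0.0
```

Request:
arm_command(
  commands=[
    [[0, 0, -40], 0, -1],
    [[0, 0, -40], 0, -1],
    [[0, 0, -35], 0, -1],
    [[0, 0, -12], 0, -1],
    [[0, 0, -4], 0, -1],
    [[0, 0, 0], 0, -1],
    [[0, 0, 0], 0, -1],
  ],
)

```text
clock: 28.1
position: [0.4314, -0.0203, 0.0389]
tool_rot: [3.14, -0.0, 1.535]
force: [-0.5, -0.1, -0.6]
grip_width: 0.0854
finger_force: 0.0
```

Request:
arm_command(
  commands=[
    [[0, 0, -1], 0, 0],
    [[0, 0, 0], 0, 1],
    [[0, 0, 0], 0, 1],
    [[0, 0, 0], 0, 1],
    [[0, 0, 0], 0, 1],
    [[0, 0, 0], 0, 1],
    [[0, 0, 10], 0, 1],
    [[0, 0, 25], 0, 1],
    [[0, 0, 40], 0, 1],
    [[0, 0, 45], 0, 1],
    [[0, 0, 45], 0, 1],
    [[0, 0, 0], 0, 1],
  ],
  newtons=30,
)

```text
clock: 29.3
position: [0.4324, -0.0204, 0.2063]
tool_rot: [3.135, -0.003, 1.534]
force: [0.2, 1.6, -0.8]
grip_width: 0.032
finger_force: 30.0
```

Request:
arm_command(
  commands=[
    [[9, -25, 0], 0, 1],
    [[11, -35, 0], 0, 1],
    [[11, -35, 0], 0, 1],
    [[11, -35, 0], 0, 1],
    [[11, -35, 0], 0, 1],
    [[11, -35, 0], 0, 1],
    [[11, -35, 0], 0, 1],
    [[11, -35, 0], 0, 1],
    [[11, -35, 0], 0, 1],
    [[11, -28, 0], 0, 1],
    [[6, -12, 0], 0, 1],
    [[0, 0, 0], 0, 1],
    [[0, 0, 0], 0, 1],
  ],
)

```text
clock: 30.6
position: [0.5439, -0.3648, 0.2014]
tool_rot: [-3.141, -0.0, 1.534]
force: [-0.6, 0.8, -0.3]
grip_width: 0.0318
finger_force: 30.0
```

Request:
arm_command(
  commands=[
    [[1, -1, -30], 0, 1],
    [[0, 0, -40], 0, 1],
    [[0, 0, -30], 0, 1],
    [[0, 0, -10], 0, 1],
    [[0, 0, -5], 0, 1],
    [[0, 0, -4], 0, 1],
    [[0, 0, -4], 0, 1],
    [[0, 0, 0], 0, 1],
    [[0, 0, 0], 0, 1],
  ],
)

```text
clock: 31.5
position: [0.5457, -0.3664, 0.0793]
tool_rot: [3.141, 0.0, 1.535]
force: [0.8, 0.8, -0.2]
grip_width: 0.0319
finger_force: 30.0
```

Request:
arm_command(
  commands=[
    [[0, 0, -5], 0, 1],
    [[0, 0, -5], 0, 1],
    [[0, 0, -5], 0, 1],
    [[0, 0, -5], 0, 1],
    [[0, 0, -5], 0, 1],
    [[0, 0, -4], 0, 1],
    [[0, 0, -1], 0, 1],
    [[0, 0, 0], 0, 1],
    [[0, 0, 0], 0, 1],
  ],
)

```text
clock: 32.4
position: [0.5455, -0.3663, 0.0489]
tool_rot: [3.141, 0.0, 1.535]
force: [0.1, -0.1, -0.2]
grip_width: 0.032
finger_force: 30.0
```

Request:
arm_command(
  commands=[
    [[0, 0, -1], 0, 1],
    [[0, 0, -0.5], 0, 1],
    [[0, 0, 0], 0, 1],
    [[0, 0, 0], 0, 1],
  ],
)

```text
clock: 32.8
position: [0.5456, -0.3663, 0.0473]
tool_rot: [3.141, 0.0, 1.535]
force: [0.2, -0.9, 2.0]
grip_width: 0.032
finger_force: 30.2
```

Floor contact at the expected height; release and retreat.

Request:
arm_command(
  commands=[
    [[0, 0, 0], 0, 0.2],
    [[0, 0, 0], 0, -0.3],
    [[0, 0, 0], 0, -1],
    [[0, 0, 0], 0, -1],
    [[0, 0, 0], 0, -1],
    [[0, 0, 20], 0, -1],
    [[0, 0, 40], 0, -1],
    [[0, 0, 45], 0, -1],
    [[0, 0, 45], 0, -1],
    [[0, 0, 45], 0, -1],
    [[-10, 35, 10], 0, -1],
    [[-10, 35, 10], 0, -1],
    [[-10, 35, 0], 0, -1],
    [[-10, 35, 0], 0, -1],
    [[-10, 35, 0], 0, -1],
    [[-10, 35, 0], 0, -1],
    [[0, 35, 0], 0, -1],
    [[0, 0, 0], 0, -1],
    [[0, 0, 0], 0, -1],
  ],
)

```text
clock: 34.7
position: [0.4856, -0.1206, 0.2624]
tool_rot: [3.141, -0.0, 1.536]
force: [0.6, -0.2, -0.5]
grip_width: 0.0854
finger_force: 0.0
```

Run:
```python
from h import *
s=snap("side","s9");t=snap("top","t9");print(bot.observe()["position"])
b=cv2.resize(s["image"][140:440,220:440,::-1],(396,540),interpolation=cv2.INTER_CUBIC)
c=cv2.resize(t["image"][190:290,392:492,::-1],(400,400),interpolation=cv2.INTER_CUBIC)
d=cv2.resize(t["image"][220:255,150:250,::-1],(400,140),interpolation=cv2.INTER_CUBIC)
cv2.imwrite("pics/c9.png",np.hstack([b,np.vstack([c,d])]))
```

```text
[ 0.48541073 -0.12205965  0.26231391]
```

View pics/c9.png

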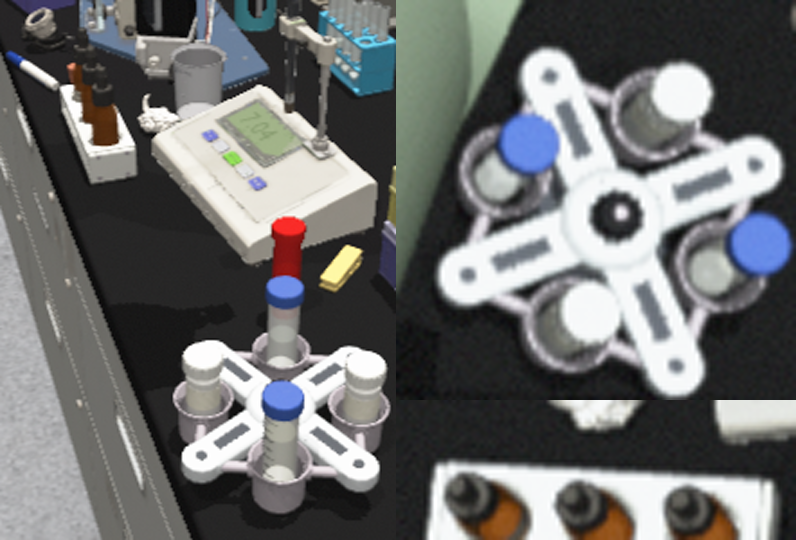

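```bash
python3 -c "
from workcell import ticket
print(ticket.job_done())"
```

```text
the job is handed in; nothing more can be done
None
```

The rotor is reloaded with tall tubes opposite each other and short pots opposite each other. The amber bottle is back in the rack's middle hole, the final pictures show everything upright and seated, and the job was handed in at about 35 s.

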